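Fit the new grinding wheel on its arbor and park the worn one

TASK

Build up the new grinding wheel on the arbor with the red base, from the bottom: the grey steel flange, the green wheel, the brass flange, then the black cap, each sitting fully down on the one below. Park the worn brown wheel, fully down, on the storage post with the blue base, at any time you like. Leave the scissors and the pliers where they lie.

Things in the scene. Friction and masses are not known exactly. Their poses are not given: they have to be found in the camera images.
- arbor: The arbor (red base): upright post, 66 mm high in all: a round red painted base 70 mm across and 14 mm high, on it a bare steel shoulder 36 mm across whose top is 20 mm above the bench, and from there a bare steel spindle 16 mm across, 46 mm long, tapering to 8 mm over its last 6 mm. Fixed to the bench. Origin: centre of the underside, on the bench; z up along the spindle.
- storage_post: The storage post (blue base): the same shape as the arbor, 66 mm high in all: a round blue painted base 70 mm across and 14 mm high, on it a bare steel shoulder 36 mm across whose top is 20 mm above the bench, and from there a bare steel spindle 16 mm across, 46 mm long, tapering to 8 mm over its last 6 mm. Fixed to the bench. Origin: centre of the underside, on the bench; z up along the spindle.
- steel_flange: Grey steel flange: flat ring with six dark dots on its upper face, outer diameter 60 mm, 12 mm thick, bore 20 mm right through, about 0.2 kg. Lies flat, loose. Origin: centre of its underside; z up along the bore.
- green_wheel: New grinding wheel: green ring with an aluminium-coloured bush, outer diameter 62 mm, 14 mm thick, bore 20 mm right through, about 0.12 kg. Lies flat, loose. Origin: centre of its underside; z up along the bore.
- brown_wheel: Worn grinding wheel: dark brown ring with an aluminium-coloured bush, outer diameter 54 mm, 14 mm thick, bore 20 mm right through, about 0.1 kg. Lies flat, loose. Origin: centre of its underside; z up along the bore.
- brass_flange: Brass flange: yellow metal ring with three dark dots on its upper face, outer diameter 52 mm, 11 mm thick, bore 20 mm right through, about 0.16 kg. Lies flat, loose. Origin: centre of its underside; z up along the bore.
- black_cap: Black ribbed plastic push-on cap with a grey spot on its closed top: outer diameter 40 mm, 20 mm high, blind bore 20 mm wide and 12 mm deep opening downwards, about 0.06 kg. Slips freely on to the spindle without turning. Stands open side down, loose. Origin: centre of its underside; z up along the bore.
- scissors: Bystander: scissors with orange handles, 81x169x8 mm, lying on the near edge of the bench to the left. Origin: centre of the underside.
- pliers_b: Bystander: pliers with blue handles, 64x159x13 mm, lying on the near edge of the bench to the right. Origin: centre of the underside.

How it is judged:
On the way, in this order (a step that is already met when the one before it is completed fails the run):
1. the steel flange lies flat on the arbor's shoulder (horizontal distance between steel_flange and arbor below 0.006 m and z of steel_flange in the frame of arbor between 0.017 and 0.023 m and angle between steel_flange's own z axis and vertical below 0.1 rad), for 0.2 s.
2. the green wheel lies on the steel flange (horizontal distance between green_wheel and arbor below 0.006 m and z of green_wheel in the frame of arbor between 0.029 and 0.035 m and angle between green_wheel's own z axis and vertical below 0.1 rad), for 0.2 s.
3. the brass flange lies on the green wheel (horizontal distance between brass_flange and arbor below 0.006 m and z of brass_flange in the frame of arbor between 0.043 and 0.049 m and angle between brass_flange's own z axis and vertical below 0.1 rad), for 0.2 s.
4. the black cap sits on the brass flange (horizontal distance between black_cap and arbor below 0.006 m and z of black_cap in the frame of arbor between 0.054 and 0.06 m and angle between black_cap's own z axis and vertical below 0.1 rad), for 0.2 s.
At the end, for the whole second after the job is handed in: Red arbor, from the shoulder up: steel flange, green wheel, brass flange, black cap; blue storage post: brown wheel. Each within 6 mm of its spindle axis, within 3 mm of fully seated height (undersides 20, 32, 46, 57 mm; brown 20 mm above the post's underside), tilt below 0.1 rad, at rest (all of step 1 and all of step 2 and all of step 3 and all of step 4 and horizontal distance between brown_wheel and storage_post below 0.006 m and z of brown_wheel in the frame of storage_post between 0.017 and 0.023 m and angle between brown_wheel's own z axis and vertical below 0.1 rad and linear speed of each of steel_flange, green_wheel, brown_wheel, brass_flange, black_cap below 0.02 m/s); the robot touches nothing.
It fails at once if the scissors are pushed more than 20 mm from where they lay (distance of scissors from where it was at the start of the episode above 0.02 m).
It fails at once if the pliers are pushed more than 20 mm from where they lay (distance of pliers_b from where it was at the start of the episode above 0.02 m).
It also fails if it takes over 112 s, if anything falls off the work surface, if the arm or the gripper's body presses on something with over 40 N, if the wrist force passes 120 N, or if a joint passes its speed limit or range.

ROBOT

A 7-joint arm with a two-finger parallel gripper is mounted at the origin on a cart in front of the work surface, level with it; the furniture and walls round the work are solid. World frame = base frame: x ahead of the robot, y to its left, z up, the work surface at z = 0. Lengths are in m, angles in rad, forces in N, time in s.
With the tool pointing down it reaches from about 0.35 to 0.9 m from the base axis. Payload 8.1 kg.
Tool frame: the origin (TCP) lies midway between the tips of the shut fingers; the grasp point (between the pads) lies 19 mm behind it; z points along the fingers, y is the line along which they close (so a half turn about z gives the same grasp; the last joint's range is limited). The gripper opens to 92 mm and grips with 3 to 60 N. Pads are 19 mm wide; open, the fingers measure 130 mm over their backs; the gripper's body (75 mm by 190 mm) begins 47 mm behind the grasp point.
Start: joints at [1.11, 0.434, 0.025, 1.573, -0.012, 1.134, -0.075], TCP at [0.219, -0.585, 0.227] pointing down, gripper open.
Joint ranges: [-2.62, 2.62], [-0.44, 2.09], [-1.27, 1.32], [0.08, 2.57], [-1.32, 4.46], [0.12, 2], [-2.74, 2.74]. Speed limits (rad/s): [2.22, 2.22, 3.01, 3.01, 3.14, 3.14, 3.14].

INTERFACE

Orientations are given as a unit quaternion [x, y, z, w].
In Python, from rig import observe, capture, finish_job gives the robot as it stands.
- The arm moves only by the tool servo_tool, never from a script. Its argument "motion" is a list of rows, each a list of 3 entries, a list of its own where there are three numbers: the closure, from 0 (fully open) to 1 (shut), then the shift along the world's x, y, z in units of 60 mm (1.0 is 60 mm), then the turn about the world's z in units of 6 degrees (1.0 is 6 degrees). In form: [[hand, [x, y, z], yaw], ...]. A call has 1 to 12 rows; each row is the pose to reach, as a shift and turn from the pose commanded when the call began; what a row does not reach only later rows make up. A row lasts 1/8 s, in which the tool goes at most 62.5 mm and 10.7 degrees, less where a joint would pass 70% of its speed; a pose out of reach is approached as far as the arm can. A call with a gripper value outside its range is refused whole. The fingers move at their own pace and stop on an object; "force" is the grip in N (left out, the last holds). Time passes only in rows, so rows that repeat a pose let the fingers close. It gives the time, the measured TCP pose, the force, the opening and the grip force at its end, in the units of the state.
- observe(): the state, without advancing time (a new reading comes with each control period).
- capture(name): name is "scene" or "top" or "wrist"; returns a dict with "img" (384x512x3 uint8, red, green, blue), "K" (3x3 intrinsics, pixels), "rvec" (rotation vector, rad) and "tvec" (3), from world to camera coordinates, as OpenCV has them. Camera axes: x right, y down, z forward; pixel columns grow to the right and rows downward; lengths in m; the calibration is good to about 2 mm. A picture is of the moment at which its call begins. There is no depth.
- finish_job(): hands the job in; it is judged then, once.
The state is a dict: "t": time; "joints": joint angles; "qd": joint speeds; "effort": joint torques, N m; "eef_pos": TCP position; "ee_rot": TCP orientation; "ft_force": force on the tool from outside, world axes, zero at the start; "wrist_torque": the same for the moment, N m; "finger_gap": finger opening in m; "grasp_force": force on a finger pad.
Only numpy, scipy, OpenCV 4.12 (cv2) and the standard library are available. Lean on these libraries where they do the work, as an engineer would, in place of code of your own. Each camera call takes 0.05 s, during which the arm holds its last target. There are 200 camera calls.

## Working session

There is one attempt and no reset: what is moved stays moved. The work goes in short steps, Python scripts to look and compute and a tool call to move; the robot and the scene stay as the last step left them, time stands still between calls to the robot, and variables do not carry over. Pictures are saved under pics/ and viewed, at most 18 in all, crops included, and the job is handed in when it is done.

Besides the shell and the picture viewer there is one more tool, called after "Call:" by a JSON object that holds its "op" and its "data", one argument or row to a line. servo_tool: Moves the arm, as the interface text tells. Its arguments: {"type":"object","properties":{"motion":{"type":"array"},"force":{"type":"number"}},"required":["motion"]}

```bash
mkdir -p pics
python3 - <<'E'
from rig import observe,capture
import cv2
s=observe(); print(s)
for n in("scene","top"):
    c=capture(n); cv2.imwrite(f"pics/{n}0.png",c["img"][:,:,::-1]); print(n,c["K"],c["rvec"],c["tvec"])
E
```

```text
{'t': 0.0, 'joints': array([ 1.11042757,  0.43523325,  0.02501209,  1.57408022, -0.01157743,
        1.13402278, -0.07511826]), 'qd': array([ 0.00131084,  0.00054605,  0.00070237, -0.00059856, -0.00085695,
       -0.00099818, -0.0014138 ]), 'effort': array([-1.34574805e-06, -6.67848873e+01,  9.84908268e-01, -3.14464116e+01,
       -6.04780577e-02,  4.26665065e-02,  1.26370765e-04]), 'eef_pos': array([ 0.21860447, -0.58497716,  0.2259456 ]), 'ee_rot': array([ 9.84052618e-01,  1.77875815e-01, -2.30763248e-04, -7.65551870e-04]), 'ft_force': array([ 0.66926917,  0.2426186 , -0.05953533]), 'wrist_torque': array([0.03114032, 0.00423126, 0.00934068]), 'grasp_force': 0.0, 'finger_gap': 0.09167387795094534}
scene [[356.76607621   0.         256.66691677]
 [  0.         356.76607621 188.62175782]
 [  0.           0.           1.        ]] [ 1.39384197 -2.26094747  0.82362483] [0.31351688 0.32082239 0.79394428]
top [[356.48183826   0.         251.98372597]
 [  0.         356.48183826 191.6768668 ]
 [  0.           0.           1.        ]] [ 2.14496643 -2.10070359  0.22462732] [0.09099779 0.50689848 0.78506442]
```

View pics/top0.png

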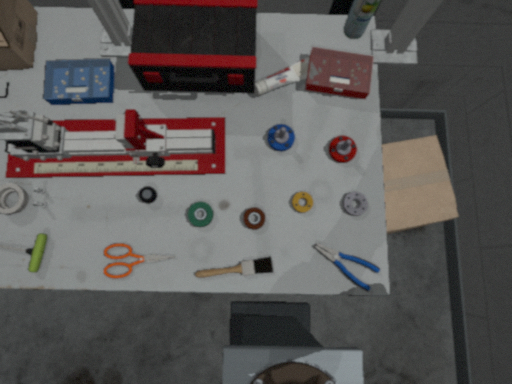

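View pics/scene0.png

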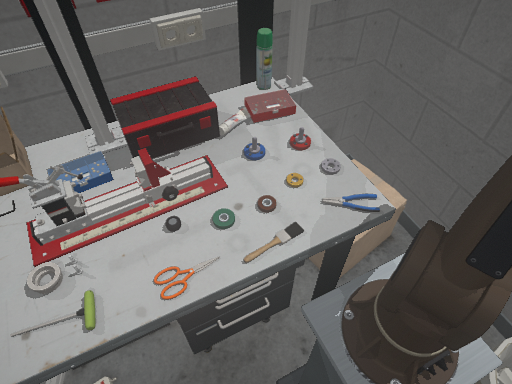

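The top view shows red arbor at (342,149), blue post (281,137), cap (148,195), green (200,214), brown (253,218), brass (302,202), steel (354,204). The scene view agrees, and the pliers and scissors are near the front edge.

```bash
cat > h.py <<'E'
from rig import observe,capture
import cv2,numpy as np
def cam(n):
    c=capture(n); c["R"]=cv2.Rodrigues(np.array(c["rvec"],float))[0]; c["t"]=np.array(c["tvec"]).ravel(); return c
def ray(c,u,v,z):
    d=c["R"].T@np.linalg.solve(c["K"],[u,v,1.]); o=-c["R"].T@c["t"]
    return o+d*(z-o[2])/d[2]
def proj(c,p):
    q=c["K"]@(c["R"]@np.array(p,float)+c["t"]); return q[:2]/q[2]
E
python3 - <<'E'
from h import *
c=cam("top"); print("cam",-c["R"].T@c["t"])
S=dict(arbor=(342,149,.02),blue=(281,137,.02),cap=(148,195,.02),green=(200,214,.014),brown=(253.5,218,.014),brass=(302,202,.011),steel=(354.5,203.5,.012),pl1=(314,245,.01),pl2=(378,268,.01),pl3=(366,288,.01),sc=(175,257,.01),brushtip=(271,265,.01))
for k,(u,v,z) in S.items(): print(k,ray(c,u,v,z).round(3))
w=cam("wrist"); cv2.imwrite("pics/w0.png",w["img"][:,:,::-1]); print("wrist cam",-w["R"].T@w["t"],w["R"].round(2),w["K"])
E
```

```text
cam [0.34051057 0.11046215 0.86798818]
arbor [ 0.624 -0.121  0.02 ]
blue [0.652 0.031 0.02 ]
cap [0.497 0.352 0.02 ]
green [0.454 0.225 0.014]
brown [0.447 0.096 0.014]
brass [ 0.49  -0.022  0.011]
steel [ 0.489 -0.15   0.012]
pl1 [ 0.386 -0.05   0.01 ]
pl2 [ 0.335 -0.201  0.01 ]
pl3 [ 0.289 -0.17   0.01 ]
sc [0.352 0.28  0.01 ]
brushtip [0.337 0.053 0.01 ]
wrist cam [ 0.2868061  -0.55880639  0.38313833] [[ 0.35 -0.94 -0.  ]
 [-0.9  -0.34  0.27]
 [-0.25 -0.09 -0.96]] [[283.737762     0.         254.99807484]
 [  0.         283.737762   193.80234189]
 [  0.           0.           1.        ]]
```

View pics/w0.png

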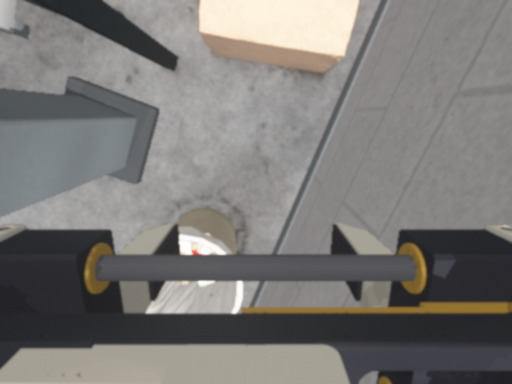

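The wrist view shows only floor for now. The area between the fingertips sits around row 240. I'll move above the steel flange to look from close by.

Call:
{"op": "servo_tool", "data": {
  "motion": [
    [0,[3.5,7.75,-1.25],-3.4],
    [0,[3.5,7.75,-1.25],-3.4],
    [0,[3.5,7.75,-1.25],-3.4],
    [0,[3.5,7.75,-1.25],-3.4],
    [0,[3.5,7.75,-1.25],-3.4],
    [0,[3.5,7.75,-1.25],-3.4],
    [0,[3.5,7.75,-1.25],-3.4],
    [0,[3.5,7.75,-1.25],-3.4],
    [0,[3.5,7.75,-1.25],-3.4],
    [0,[3.5,7.75,-1.25],-3.4],
    [0,[3.5,7.75,-1.25],-3.4],
    [0,[3.5,7.75,-1.25],-3.4]
  ],
  "force": 30
}}

```text
t: 1.7
eef_pos: [0.4285, -0.1218, 0.1519]
ee_rot: [1.0, -0.0, 0.0, 0.0]
ft_force: [-0.4, 0.4, -0.6]
finger_gap: 0.0917
grasp_force: 0.0
```

Run:
```python
from h import *
s=observe(); print(s["t"],s["eef_pos"],s["ee_rot"].round(3),s["ft_force"])
w=cam("wrist"); cv2.imwrite("pics/w1.png",w["img"][:,:,::-1]); print(proj(w,s["eef_pos"]),-w["R"].T@w["t"])
```

```text
1.7 [ 0.4284607  -0.12181119  0.15188466] [ 1. -0.  0.  0.] [-0.36803537  0.41495169 -0.60806296]
[256.63283653 239.3480988 ] [ 0.50105201 -0.12077882  0.30888111]
```

View pics/w1.png

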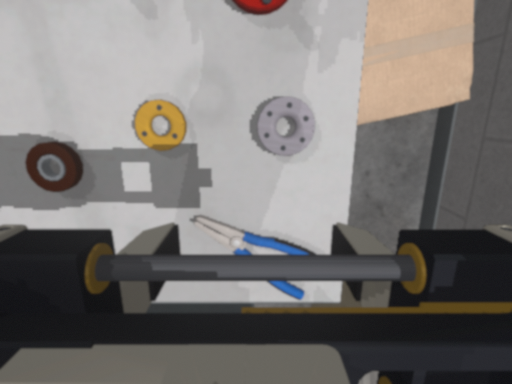

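The wrist picture shows steel flange at (286,126), brass (160,124), brown (54,166), pliers behind at the rows of the fingers.

```bash
cat >> h.py <<'E'
HSV=dict(brass=((18,120,90),(32,255,255),.0055),green=((60,70,30),(95,255,255),.007),brown=((0,60,20),(15,255,110),.007),
 red=((172,150,60),(180,255,255),.007),blue=((105,150,50),(125,255,255),.007))
def hullc(m):
    cs=cv2.findContours(m,cv2.RETR_EXTERNAL,cv2.CHAIN_APPROX_NONE)[0]
    h=cv2.convexHull(np.vstack([q for q in cs if len(q)>8])); M=cv2.moments(h); return M["m10"]/M["m00"],M["m01"]/M["m00"],cv2.boundingRect(h)
def find(c,k,p,r=45):
    "hull centroid of colour k within r px of the projection of world guess p"
    lo,hi,z=HSV[k]; H=cv2.cvtColor(c["img"],cv2.COLOR_RGB2HSV); m=cv2.inRange(H,lo,hi)
    if k=="red": m|=cv2.inRange(H,(0,150,60),(8,255,255))
    g=np.zeros_like(m); u=proj(c,[p[0],p[1],z]); cv2.circle(g,tuple(int(a) for a in u),r,255,-1); m&=g
    u,v,b=hullc(m); return ray(c,u,v,z).round(4),(round(u,1),round(v,1)),b
def steel(c,p):
    u0,v0=(int(a) for a in proj(c,[p[0],p[1],.012])); G=cv2.cvtColor(c["img"],cv2.COLOR_RGB2GRAY)
    r=40; G=cv2.medianBlur(G[v0-r:v0+r,u0-r:u0+r],3)
    o=cv2.HoughCircles(G,cv2.HOUGH_GRADIENT_ALT,1,20,param1=150,param2=.7,minRadius=20,maxRadius=36)
    if o is None: return None
    return [(ray(c,u0-r+a[0],v0-r+a[1],.012).round(4),a) for a in o[0][:2]]
E
python3 - <<'E'
from h import *
w=cam("wrist")
print(steel(w,(.489,-.15)))
for k,p in dict(brass=(.49,-.022),brown=(.447,.096)).items(): print(k,find(w,k,p))
t=cam("top")
for k,p in dict(brass=(.49,-.022),green=(.454,.225),brown=(.447,.096),red=(.624,-.121),blue=(.652,.031)).items(): print("top",k,find(t,k,p,20))
# steel dots
G=cv2.cvtColor(w["img"],cv2.COLOR_RGB2GRAY); a=G[90:162,250:322]; m=(a<85).astype(np.uint8)
n,l,st,ce=cv2.connectedComponentsWithStats(m)
for i in range(1,n): print(st[i,4],(ce[i]+[250,90]).round(1))
E
```

```text
[(array([ 0.4885, -0.1523,  0.012 ]), array([43.      , 41.      , 30.441986], dtype=float32))]
brass (array([ 0.4904, -0.022 ,  0.0055]), (160.1, 124.7), (135, 100, 51, 50))
brown (array([0.4473, 0.0958, 0.007 ]), (53.7, 166.0), (26, 142, 56, 49))
top brass (array([ 0.4916, -0.0224,  0.0055]), (302.0, 201.6), (292, 192, 21, 20))
top green (array([0.4555, 0.2258, 0.007 ]), (200.2, 213.9), (188, 202, 25, 25))
top brown (array([0.4487, 0.0949, 0.007 ]), (254.0, 217.9), (244, 208, 21, 21))
top red (array([ 0.6287, -0.1243,  0.007 ]), (341.8, 149.1), (329, 136, 27, 26))
top blue (array([0.6566, 0.0312, 0.007 ]), (280.5, 137.2), (268, 125, 26, 25))
2 [289.5 105. ]
3 [269.3 113.3]
2 [266.5 135. ]
1 [302. 140.]
1 [283. 148.]
```

Call:
{"op": "servo_tool", "data": {
  "motion": [
    [0,[0.99,-0.5,-0.87],0],
    [0,[0.99,-0.5,-0.87],0],
    [0,[0.99,-0.5,-0.87],0],
    [0,[0.99,-0.5,-0.87],0]
  ]
}}

```text
t: 2.35
eef_pos: [0.4876, -0.1502, 0.0999]
ee_rot: [1.0, 0.001, -0.0, -0.0]
ft_force: [-0.1, -0.5, 0.0]
finger_gap: 0.0916
grasp_force: 0.0
```

Run:
```python
from h import *
s=observe(); print(s["t"],s["eef_pos"],s["ee_rot"].round(3))
w=cam("wrist"); cv2.imwrite("pics/w2.png",w["img"][:,:,::-1])
print(steel(w,(.488,-.151)))
print(find(w,"red",(.628,-.124),70)); print(find(w,"brass",(.49,-.022),60))
print(proj(w,(.488,-.151,.012)))
```

```text
2.35 [ 0.48761319 -0.15024323  0.09990408] [ 1.     0.001 -0.    -0.   ]
[(array([ 0.4903, -0.1519,  0.012 ]), array([42.     , 38.     , 32.49112], dtype=float32))]
(array([ 0.6228, -0.125 ,  0.007 ]), (224.6, 31.5), (181, 0, 88, 72))
(array([ 0.4904, -0.0223,  0.0055]), (116.9, 192.6), (88, 166, 59, 54))
[256.93304128 197.40258533]
```

View pics/w2.png

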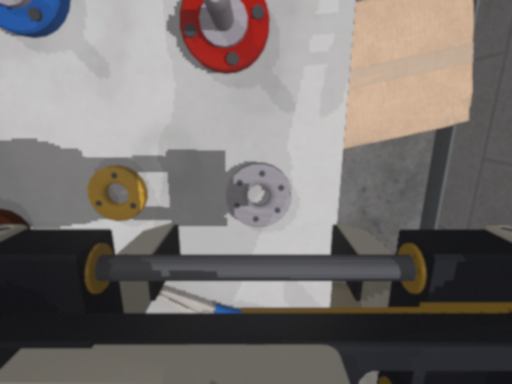

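The arbor base at (225,32) is cut by the picture edge, so I'll measure it while carrying. Now gripping the steel flange at (258,195).

Call:
{"op": "servo_tool", "data": {
  "motion": [
    [0,[0.03,-0.02,-0.8],0],
    [0,[0.03,-0.02,-1.4],0],
    [0,[0.03,-0.02,-1.6],0],
    [0,[0.03,-0.02,-1.6],0],
    [1,[0.03,-0.02,-1.6],0],
    [1,[0.03,-0.02,-1.6],0],
    [1,[0.03,-0.02,-1.6],0],
    [1,[0.03,-0.02,-1.6],0],
    [1,[0.03,-0.02,-1.6],0],
    [1,[0.03,-0.02,-1.6],0],
    [1,[0.03,-0.02,-1.6],0],
    [1,[0.03,-0.02,-1.6],0]
  ],
  "force": 30
}}

```text
t: 3.9
eef_pos: [0.4903, -0.152, 0.004]
ee_rot: [1.0, 0.001, 0.0, 0.0]
ft_force: [-1.3, -1.5, 6.0]
finger_gap: 0.057
grasp_force: 30.0
```

Call:
{"op": "servo_tool", "data": {
  "motion": [
    [1,[0,0,0.5],0],
    [1,[0,0,1.25],0],
    [1,[0,0,2.0],0],
    [1,[0.0,0.2,2.0],0],
    [1,[0.0,0.4,2.0],0],
    [1,[0.0,0.4,2.0],0]
  ]
}}

```text
t: 4.65
eef_pos: [0.489, -0.1259, 0.1221]
ee_rot: [1.0, 0.002, -0.001, -0.001]
ft_force: [0.1, -0.6, -1.5]
finger_gap: 0.057
grasp_force: 30.0
```

Run:
```python
from h import *
s=observe(); print(s["t"],s["eef_pos"],s["ee_rot"].round(3),s["ft_force"],s["wrist_torque"],s["finger_gap"])
w=cam("wrist"); cv2.imwrite("pics/w3.png",w["img"][:,:,::-1])
print(find(w,"red",(.628,-.124),70)); print(find(w,"blue",(.655,.031),60)); print(proj(w,(s["eef_pos"][0],s["eef_pos"][1],s["eef_pos"][2]+.008)))
```

```text
4.65 [ 0.48899043 -0.12585308  0.12205188] [ 1.     0.002 -0.001 -0.001] [ 0.10035741 -0.64278    -1.51184682] [-0.00415012  0.06376797  0.02697355] 0.056965655557195814
(array([ 0.6269, -0.1251,  0.007 ]), (256.3, 34.8), (217, 0, 80, 77))
(array([0.6393, 0.0302, 0.007 ]), (73.0, 17.4), (27, 0, 87, 42))
[256.68558488 245.31871276]
```

View pics/w3.png

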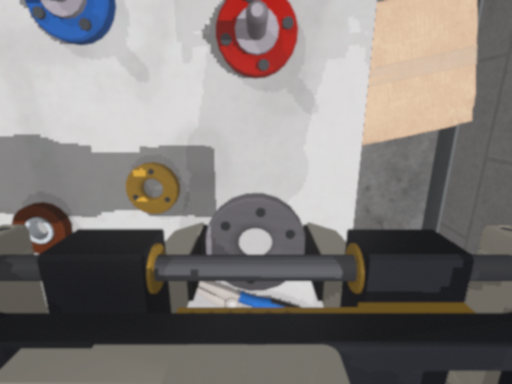

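Steel flange is held, with its bore at (256,241). The arbor at (257,30) is still slightly cut, so I'll move nearer and measure both.

Call:
{"op": "servo_tool", "data": {
  "motion": [
    [1,[0.6,0,0],0],
    [1,[1.2,0,0],0],
    [1,[1.2,0,0],0],
    [1,[1.2,0,0],0]
  ]
}}

```text
t: 5.2
eef_pos: [0.5608, -0.1279, 0.1223]
ee_rot: [1.0, 0.001, -0.001, -0.0]
ft_force: [0.5, 1.1, -3.0]
finger_gap: 0.057
grasp_force: 30.0
```

```bash
cat >> h.py <<'E'
def bore(c,s,zoff):
    "bright see-through bore of a held ring near the TCP"
    p=s["eef_pos"]+[0,0,zoff]; u0,v0=(int(a) for a in proj(c,p)); r=22
    return u0,v0,c["img"][v0-r:v0+8,u0-r:u0+r]
def spindle(c,p):
    "tip circle of the spindle, z .066: print guess pixel only"
    return proj(c,[p[0],p[1],.066])
E
python3 - <<'E'
from h import *
s=observe(); print(s["t"],s["eef_pos"])
w=cam("wrist"); im=w["img"]; cv2.imwrite("pics/w4.png",cv2.resize(im[20:270,100:400,::-1],None,fx=2.5,fy=2.4))
print(find(w,"red",(.628,-.124),70)); print(find(w,"blue",(.655,.031),60))
print(proj(w,s["eef_pos"]+[0,0,.002]),proj(w,(.627,-.125,.066)),proj(w,(.627,-.125,.02)))
E
```

```text
5.2 [ 0.56080711 -0.12787     0.12232493]
(array([ 0.6292, -0.1252,  0.007 ]), (253.4, 118.5), (218, 81, 73, 76))
(array([0.6562, 0.0314, 0.007 ]), (79.5, 87.0), (41, 47, 79, 80))
[256.60804402 240.81383378] [252.61968057 122.9851543 ] [253.056106  121.2636757]
```

View pics/w4.png

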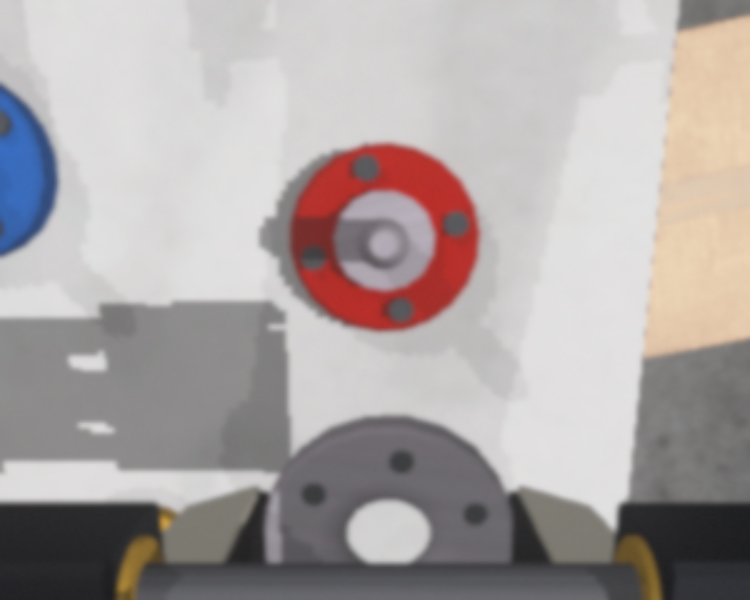

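Arbor spindle tip at about (254.4,120.8), held bore at (255.6,241.7): shift of about +68 mm in x and +1 mm in y.

Call:
{"op": "servo_tool", "data": {
  "motion": [
    [1,[0.6,0.02,0],0],
    [1,[1.14,0.02,0],0],
    [1,[1.14,0.02,-0.3],0],
    [1,[1.14,0.02,-0.7],0],
    [1,[1.14,0.02,-0.7],0],
    [1,[1.14,0.02,-0.7],0]
  ]
}}

```text
t: 6.0
eef_pos: [0.63, -0.1267, 0.082]
ee_rot: [1.0, 0.001, -0.0, 0.0]
ft_force: [0.2, -0.6, -2.6]
finger_gap: 0.0569
grasp_force: 30.0
```

Run:
```python
from h import *
s=observe(); print(s["t"],s["eef_pos"],s["ft_force"])
w=cam("wrist"); im=w["img"]; cv2.imwrite("pics/w5.png",cv2.resize(im[180:270,190:320,::-1],None,fx=5,fy=5))
print(proj(w,s["eef_pos"]+[0,0,.002]),proj(w,(.6287,-.1264,.066)),find(w,"blue",(.655,.031),80))
```

```text
6.0 [ 0.6299791  -0.12665925  0.0820229 ] [ 0.17992485 -0.59976675 -2.64229815]
[256.58104807 240.79252519] [256.03478611 230.78520451] (array([0.656 , 0.0317, 0.007 ]), (65.7, 171.8), (22, 133, 86, 80))
```

View pics/w5.png

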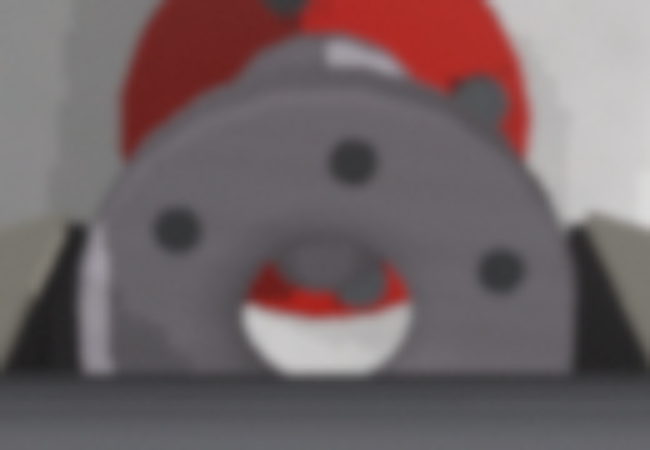

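Spindle tip lies within the bore line (both at column ~256). Lowering.

Call:
{"op": "servo_tool", "data": {
  "motion": [
    [1,[0,0,-0.2],0],
    [1,[0,0,-0.4],0],
    [1,[0,0,-0.6],0],
    [1,[0,0,-0.8],0],
    [1,[0,0,-0.92],0],
    [1,[0,0,-0.92],0]
  ]
}}

```text
t: 6.8
eef_pos: [0.63, -0.1263, 0.0255]
ee_rot: [1.0, 0.001, -0.001, -0.0]
ft_force: [0.0, -0.0, -2.2]
finger_gap: 0.0571
grasp_force: 30.0
```

Call:
{"op": "servo_tool", "data": {
  "motion": [
    [1,[0,0,-0.02],0],
    [0.3,[0,0,-0.02],0],
    [0,[0,0,-0.02],0],
    [0,[0,0,-0.02],0],
    [0,[0,0,-0.02],0],
    [0,[0,0,0.8],0],
    [0,[0,0,1.6],0],
    [0,[-0.2,0,2.1],0],
    [0,[-0.2,0,2.1],0]
  ]
}}

```text
t: 7.92
eef_pos: [0.6196, -0.1268, 0.1553]
ee_rot: [1.0, 0.001, 0.002, 0.0]
ft_force: [-0.5, 0.9, -0.8]
finger_gap: 0.0915
grasp_force: 0.0
```

Call:
{"op": "servo_tool", "data": {
  "motion": [
    [0,[-3.05,5.85,0],0],
    [0,[-3.05,5.85,0],0],
    [0,[-3.05,5.85,0],0],
    [0,[-3.05,5.85,0],0],
    [0,[-3.05,5.85,0],0],
    [0,[-3.05,5.85,0],0],
    [0,[-3.05,5.85,0],0],
    [0,[-3.05,5.85,0],0],
    [0,[-3.05,5.85,0],0]
  ]
}}

```text
t: 9.05
eef_pos: [0.4359, 0.2232, 0.1518]
ee_rot: [1.0, 0.0, -0.0, 0.001]
ft_force: [0.8, -0.7, 0.1]
finger_gap: 0.0917
grasp_force: 0.0
```

Run:
```python
from h import *
s=observe(); print(s["t"],s["eef_pos"],s["ft_force"])
w=cam("wrist"); t=cam("top"); im=w["img"]
a=cv2.resize(t["img"][100:220,280:400],(384,384),interpolation=cv2.INTER_CUBIC)
cv2.imwrite("pics/w6.png",np.hstack([im,a[:,:280]])[:,:,::-1])
for k,p in dict(green=(.4545,.2255),brown=(.447,.096)).items(): print(k,find(w,k,p,60))
```

```text
9.05 [0.43592004 0.22321202 0.15175197] [ 0.79036636 -0.72755604  0.12535692]
green (array([0.4543, 0.2258, 0.007 ]), (253.4, 166.4), (226, 139, 56, 56))
brown (array([0.4473, 0.0949, 0.007 ]), (374.3, 172.9), (349, 149, 51, 49))
```

View pics/w6.png

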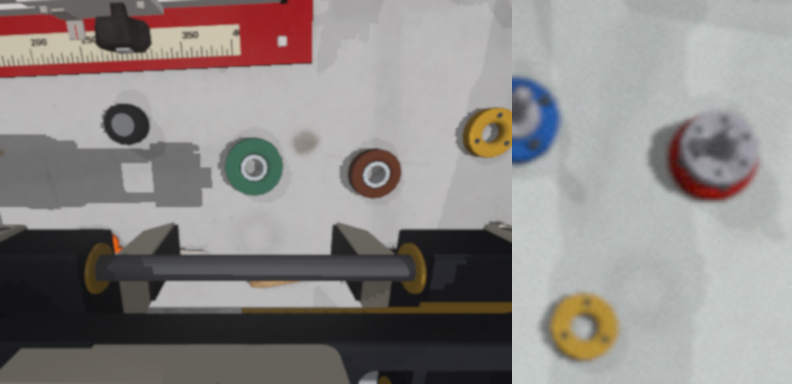

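Steel flange sits on the arbor in the top crop at (720,145). Green wheel is at (254,166), cap's grey spot at (123,124), brown at (375,173). Picking the green wheel.

Call:
{"op": "servo_tool", "data": {
  "motion": [
    [0,[0.31,0.04,-0.8],0],
    [0,[0.31,0.04,-1.6],0],
    [0,[0.31,0.04,-2.2],0],
    [0,[0.31,0.04,-2.46],0],
    [0,[0.31,0.04,-2.46],0],
    [1,[0.31,0.04,-2.46],0],
    [1,[0.31,0.04,-2.46],0],
    [1,[0.31,0.04,-2.46],0],
    [1,[0.31,0.04,-2.46],0],
    [1,[0.31,0.04,-2.46],0],
    [1,[0.31,0.04,-2.46],0],
    [1,[0.31,0.04,-2.46],0]
  ]
}}

```text
t: 10.65
eef_pos: [0.4542, 0.2267, 0.0052]
ee_rot: [1.0, 0.001, 0.0, 0.0]
ft_force: [-0.1, -2.1, 6.2]
finger_gap: 0.0582
grasp_force: 30.0
```

Call:
{"op": "servo_tool", "data": {
  "motion": [
    [1,[0,0,0.6],0],
    [1,[0,0,1.4],0],
    [1,[0,0,2.0],0],
    [1,[0,0,2.0],0],
    [1,[1.75,-5.85,2.0],0],
    [1,[1.75,-5.85,2.0],0],
    [1,[1.75,-5.85,2.0],0],
    [1,[1.75,-5.85,2.0],0],
    [1,[1.75,-5.85,2.0],0],
    [1,[1.75,-5.85,2.0],0],
    [1,[1.75,-5.85,2.0],0],
    [1,[1.75,-5.85,2.0],0]
  ]
}}

```text
t: 12.15
eef_pos: [0.5581, -0.1235, 0.1234]
ee_rot: [1.0, 0.001, -0.001, -0.0]
ft_force: [0.9, -0.1, -1.2]
finger_gap: 0.0579
grasp_force: 30.0
```

```bash
cat >> h.py <<'E'
def brighthole(c,s,zoff,thr=150):
    "centre of the bright disc of a held ring's bore / bush near the TCP"
    p=s["eef_pos"]+[0,0,zoff]; u,v=proj(c,p); x0,y0=int(u)-30,int(v)-24
    G=cv2.cvtColor(c["img"],cv2.COLOR_RGB2GRAY)[y0:254,x0:x0+60]
    return (u,v),(x0,y0),G
E
python3 - <<'E'
from h import *
s=observe(); print(s["t"],s["eef_pos"],s["ft_force"],s["finger_gap"])
w=cam("wrist"); im=w["img"]
cv2.imwrite("pics/w7.png",cv2.resize(im[60:270,150:360,::-1],None,fx=2.8,fy=2.8))
print(proj(w,s["eef_pos"]+[0,0,.010]),proj(w,s["eef_pos"]+[0,0,.003]),proj(w,(.629,-.126,.066)),find(w,"red",(.629,-.126),70))
E
```

```text
12.15 [ 0.55813407 -0.12350969  0.12337092] [ 0.87129204 -0.07340303 -1.15567571] 0.05790359543415889
[256.70196618 246.94892099] [256.64636121 241.59091859] [260.07817217 116.4212633 ] (array([ 0.5957, -0.1187,  0.007 ]), (251.2, 151.7), (243, 150, 18, 4))
```

View pics/w7.png

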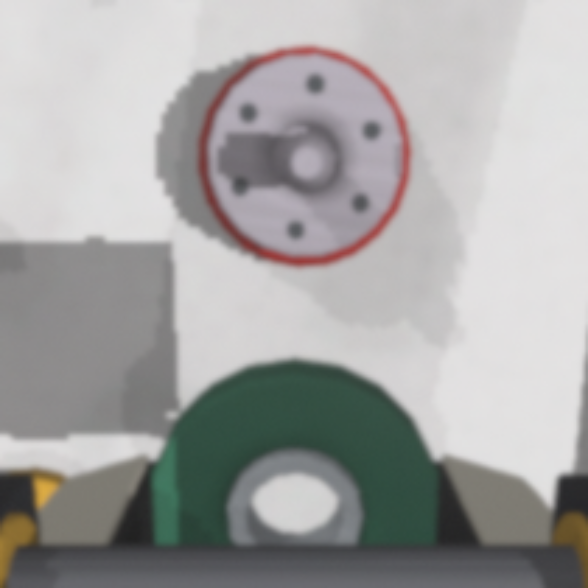

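Spindle tip at (260.4,117.1), green bore at (255.4,239.6), so +69.5 mm in x and −3 mm in y.

Call:
{"op": "servo_tool", "data": {
  "motion": [
    [1,[0.6,-0.05,0],0],
    [1,[1.16,-0.05,0],0],
    [1,[1.16,-0.05,-0.3],0],
    [1,[1.16,-0.05,-0.6],0],
    [1,[1.16,-0.05,-0.6],0],
    [1,[1.16,-0.05,-0.8],0],
    [1,[1.16,-0.05,-1.0],0],
    [1,[1.16,-0.05,-1.2],0],
    [1,[1.16,-0.05,-1.4],0],
    [1,[1.16,-0.05,-1.41],0],
    [1,[1.16,-0.05,-1.41],0]
  ]
}}

```text
t: 13.58
eef_pos: [0.6288, -0.1271, 0.0402]
ee_rot: [1.0, 0.001, 0.0, 0.0]
ft_force: [0.1, -0.0, -1.8]
finger_gap: 0.0583
grasp_force: 30.0
```

Call:
{"op": "servo_tool", "data": {
  "motion": [
    [1,[0,0,-0.03],0],
    [0.3,[0,0,-0.03],0],
    [0,[0,0,-0.03],0],
    [0,[0,0,-0.03],0],
    [0,[0,0,-0.03],0],
    [0,[0,0,0.7],0],
    [0,[0,0,1.4],0],
    [0,[-1.0,0.7,1.6],0],
    [0,[-1.8,1.4,1.4],0],
    [0,[-2.31,1.74,1.0],0],
    [0,[-2.31,1.74,1.0],0],
    [0,[-2.31,1.74,1.0],0]
  ]
}}

```text
t: 15.08
eef_pos: [0.4909, -0.0228, 0.1006]
ee_rot: [1.0, 0.001, 0.001, 0.0]
ft_force: [-0.0, -0.7, 0.1]
finger_gap: 0.0917
grasp_force: 0.0
```

Run:
```python
from h import *
s=observe(); print(s["t"],s["eef_pos"],s["ft_force"])
w=cam("wrist"); t=cam("top")
print(find(w,"brass",(.4904,-.0222),70)); print(find(t,"green",(.629,-.126),25))
HSV["green"]=HSV["green"][:2]+(.039,); print(find(t,"green",(.629,-.126),25))
```

```text
15.075 [ 0.49088713 -0.02283188  0.10058336] [-0.04488513 -0.68352871  0.11727147]
(array([ 0.4902, -0.0226,  0.0055]), (255.8, 196.5), (229, 170, 55, 54))Traceback (most recent call last):
  File "<stdin>", line 4, in <module>
  File "h.py", line 20, in find
    u,v,b=hullc(m); return ray(c,u,v,z).round(4),(round(u,1),round(v,1)),b
          ~~~~~^^^
  File "h.py", line 14, in hullc
    h=cv2.convexHull(np.vstack([q for q in cs if len(q)>8])); M=cv2.moments(h); return M["m10"]/M["m00"],M["m01"]/M["m00"],cv2.boundingRect(h)
                     ~~~~~~~~~^^^^^^^^^^^^^^^^^^^^^^^^^^^^^
    return _nx.concatenate(arrs, 0, dtype=dtype, casting=casting)
           ~~~~~~~~~~~~~~~^^^^^^^^^^^^^^^^^^^^^^^^^^^^^^^^^^^^^^^
ValueError: need at least one array to concatenate
```

Aligned on brass (the top view of the arbor is probably hidden by the arm). Picking it, then checking the stack from the vantage point.

Call:
{"op": "servo_tool", "data": {
  "motion": [
    [0,[0,0,-0.7],0],
    [0,[0,0,-1.3],0],
    [0,[-0.01,0,-1.61],0],
    [0,[-0.01,0,-1.61],0],
    [1,[-0.01,0,-1.61],0],
    [1,[-0.01,0,-1.61],0],
    [1,[-0.01,0,-1.61],0],
    [1,[-0.01,0,-1.61],0],
    [1,[-0.01,0,-1.61],0],
    [1,[-0.01,0,-1.61],0],
    [1,[-0.01,0,-1.61],0],
    [1,[-0.01,0,-1.61],0]
  ]
}}

```text
t: 16.68
eef_pos: [0.4895, -0.0228, 0.0037]
ee_rot: [1.0, 0.001, 0.0, 0.0]
ft_force: [-2.1, -0.3, 5.9]
finger_gap: 0.0485
grasp_force: 30.0
```

Call:
{"op": "servo_tool", "data": {
  "motion": [
    [1,[0,0,0.6],0],
    [1,[0,0,1.4],0],
    [1,[0,0,2.0],0],
    [1,[1.1,-1.7,2.0],0],
    [1,[1.1,-1.7,2.0],0],
    [1,[1.1,-1.7,2.0],0],
    [1,[1.1,-1.7,2.0],0],
    [1,[1.1,-1.7,2.0],0],
    [1,[1.1,-1.7,2.0],0]
  ]
}}

```text
t: 17.8
eef_pos: [0.5551, -0.1235, 0.1236]
ee_rot: [1.0, 0.002, -0.0, -0.0]
ft_force: [0.5, 0.2, -1.7]
finger_gap: 0.0485
grasp_force: 30.0
```

Run:
```python
from h import *
s=observe(); print(s["t"],s["eef_pos"],s["ft_force"],s["finger_gap"])
w=cam("wrist"); im=w["img"]
cv2.imwrite("pics/w8.png",cv2.resize(im[60:270,150:360,::-1],None,fx=2.8,fy=2.8))
print(proj(w,s["eef_pos"]+[0,0,.0015]),proj(w,(.6285,-.1262,.066)))
HSV["green"]=HSV["green"][:2]+(.039,); print(find(w,"green",(.629,-.126),70))
```

```text
17.8 [ 0.55514506 -0.12346075  0.12357873] [ 0.47150637  0.22402394 -1.65692291] 0.04850294115848867
[256.60667171 240.4282058 ] [260.56679545 112.98537855]
(array([ 0.6301, -0.126 ,  0.039 ]), (259.7, 111.1), (223, 73, 75, 77))
```

View pics/w8.png

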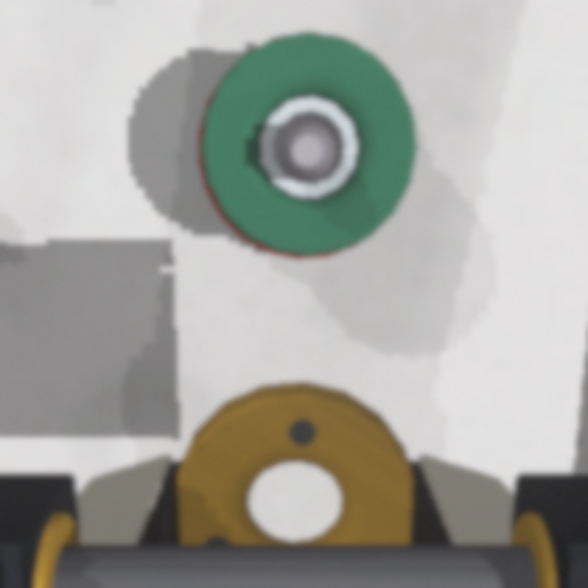

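Green wheel is seated concentrically (tip at (260.4,113.2)). Brass bore is at (255.5,238.9), so +72.5 mm in x and −3 mm in y.

Call:
{"op": "servo_tool", "data": {
  "motion": [
    [1,[0.6,-0.05,0],0],
    [1,[1.21,-0.05,0],0],
    [1,[1.21,-0.05,-0.3],0],
    [1,[1.21,-0.05,-0.6],0],
    [1,[1.21,-0.05,-0.6],0],
    [1,[1.21,-0.05,-0.8],0],
    [1,[1.21,-0.05,-1.0],0],
    [1,[1.21,-0.05,-1.15],0],
    [1,[1.21,-0.05,-1.2],0],
    [1,[1.21,-0.05,-1.2],0]
  ]
}}

```text
t: 19.1
eef_pos: [0.6278, -0.1273, 0.0512]
ee_rot: [1.0, 0.001, -0.0, -0.0]
ft_force: [-1.1, 1.5, -2.2]
finger_gap: 0.0482
grasp_force: 30.0
```

Call:
{"op": "servo_tool", "data": {
  "motion": [
    [1,[0,0,-0.01],0],
    [0.3,[0,0,-0.01],0],
    [0,[0,0,-0.01],0],
    [0,[0,0,-0.01],0],
    [0,[0,0,-0.01],0],
    [0,[0,0,0.7],0],
    [0,[0,0,1.4],0],
    [0,[-1.0,0.5,1.8],0],
    [0,[-2.0,1.0,1.8],0],
    [0,[-3.0,2.0,1.8],0],
    [0,[-3.3,3.0,1.8],0],
    [0,[-3.3,3.0,1.8],0]
  ]
}}

```text
t: 20.6
eef_pos: [0.4284, 0.0547, 0.16]
ee_rot: [1.0, 0.002, 0.0, -0.0]
ft_force: [-0.2, 0.2, 0.1]
finger_gap: 0.0916
grasp_force: 0.0
```

Call:
{"op": "servo_tool", "data": {
  "motion": [
    [0,[0,4.6,0],0],
    [0,[0,4.6,0],0],
    [0,[0,4.6,0],0],
    [0,[0,4.6,0],0],
    [0,[0,4.6,0],0],
    [0,[0,4.6,0],0],
    [0,[0,4.6,0],0]
  ]
}}

```text
t: 21.48
eef_pos: [0.4302, 0.3271, 0.1594]
ee_rot: [1.0, 0.0, -0.0, 0.001]
ft_force: [-0.5, -0.5, -0.7]
finger_gap: 0.0921
grasp_force: 0.0
```

Run:
```python
from h import *
s=observe(); print(s["t"],s["eef_pos"],s["ft_force"])
w=cam("wrist"); t=cam("top"); im=w["img"]; print(proj(w,(.497,.352,.02)))
a=cv2.resize(t["img"][100:220,280:400],(384,384),interpolation=cv2.INTER_CUBIC)
cv2.imwrite("pics/w9.png",np.hstack([im,a[:,100:380]])[:,:,::-1])
m=(im.max(2)<70).astype(np.uint8)*255; g=np.zeros_like(m); u=proj(w,(.497,.352,.02)); cv2.circle(g,tuple(int(x) for x in u),35,255,-1)
u,v,b=hullc(m&g); print(u,v,b,ray(w,u,v,.012))
HSV["brass"]=HSV["brass"][:2]+(.0515,); print(find(t,"brass",(.629,-.126),16))
```

```text
21.475 [0.43019753 0.32714825 0.1593519 ] [-0.51508123 -0.50992687 -0.68196141]
[231.36747071 119.99651256]
227.71458426630838 117.93118375876996 (209, 99, 38, 39) [0.49890672 0.3563799  0.012     ]
(array([ 0.6298, -0.1264,  0.0515]), (347.4, 142.8), (337, 133, 22, 21))
```

View pics/w9.png

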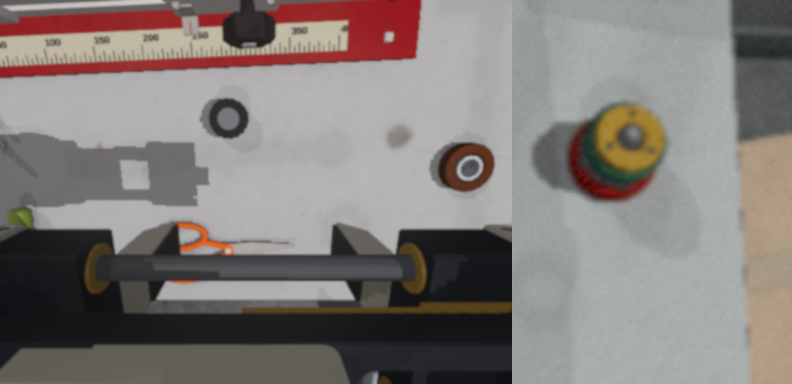

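Brass is seated (top crop (625,140)). Cap's grey spot is at (229,118), giving about (0.499,0.355). The knob of the red stage is at (248,30), clear of the gripper.

Call:
{"op": "servo_tool", "data": {
  "motion": [
    [0,[1.15,0.46,-0.5],0],
    [0,[1.15,0.46,-1.0],0],
    [0,[1.15,0.46,-1.2],0],
    [0,[1.15,0.46,-1.2],0],
    [0,[1.15,0.46,-1.2],0]
  ]
}}

```text
t: 22.2
eef_pos: [0.499, 0.3561, 0.089]
ee_rot: [1.0, 0.001, 0.001, -0.0]
ft_force: [1.0, -0.0, 1.6]
finger_gap: 0.0915
grasp_force: 0.0
```

Run:
```python
from h import *
s=observe(); print(s["t"],s["eef_pos"],s["ft_force"])
w=cam("wrist"); im=w["img"]; cv2.imwrite("pics/w10.png",im[:,:,::-1])
m=(im.max(2)<70).astype(np.uint8)*255; g=np.zeros_like(m); u=proj(w,(.499,.355,.015)); cv2.circle(g,tuple(int(x) for x in u),40,255,-1); g[222:]=0
u,v,b=hullc(m&g); print(u,v,b,ray(w,u,v,.012))
```

```text
22.2 [0.4989552  0.35612651 0.08901766] [ 0.98621035 -0.01655559  1.58938918]
256.49563203873277 200.56015156299338 (234, 178, 46, 44) [0.49983706 0.355867   0.012     ]
```

View pics/w10.png

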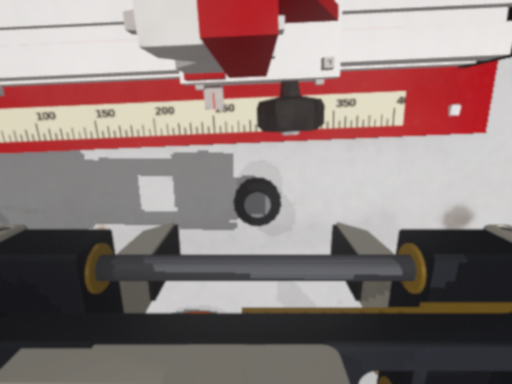

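Cap at (257,201) is centred under the tool. The stage's knob at (290,110) stays about 2 cm ahead of the gripper body. Descending in two steps.

Call:
{"op": "servo_tool", "data": {
  "motion": [
    [0,[0.01,0,-0.3],0],
    [0,[0.01,0,-0.6],0],
    [0,[0.01,0,-0.9],0],
    [0,[0.01,0,-0.9],0]
  ]
}}

```text
t: 22.75
eef_pos: [0.4984, 0.355, 0.0312]
ee_rot: [1.0, 0.001, -0.002, 0.001]
ft_force: [-0.7, -0.2, 0.5]
finger_gap: 0.0918
grasp_force: 0.0
```

Call:
{"op": "servo_tool", "data": {
  "motion": [
    [0,[0,0,-0.15],0],
    [0,[0,0,-0.3],0],
    [0,[0,0,-0.42],0],
    [0,[0,0,-0.42],0]
  ]
}}

```text
t: 23.25
eef_pos: [0.4994, 0.3556, 0.0077]
ee_rot: [1.0, 0.001, -0.0, 0.0]
ft_force: [0.6, -0.2, -0.1]
finger_gap: 0.092
grasp_force: 0.0
```

Call:
{"op": "servo_tool", "data": {
  "motion": [
    [1,[0,0,0],0],
    [1,[0,0,0],0],
    [1,[0,0,0],0],
    [1,[0,0,0],0],
    [1,[0,0,0],0],
    [1,[0,0,0],0],
    [1,[0,0,0],0],
    [1,[0,0,0],0]
  ]
}}

```text
t: 24.25
eef_pos: [0.4997, 0.3559, 0.0084]
ee_rot: [1.0, 0.001, -0.0, 0.0]
ft_force: [-0.2, -0.6, 2.0]
finger_gap: 0.0384
grasp_force: 30.0
```

Call:
{"op": "servo_tool", "data": {
  "motion": [
    [1,[0,0,0.4],0],
    [1,[0,0,1.2],0],
    [1,[0,0,2.1],0],
    [1,[-1.0,-0.4,2.1],0],
    [1,[-1.0,-1.4,2.1],0],
    [1,[-1.0,-2.4,2.1],0],
    [1,[-1.0,-3.4,2.1],0],
    [1,[-1.0,-4.4,2.1],0],
    [1,[-0.6,-5.4,2.1],0],
    [1,[0.2,-6.2,2.1],0],
    [1,[0.9,-7,2.1],0],
    [1,[0.9,-8,2.1],0]
  ]
}}

```text
t: 25.75
eef_pos: [0.5562, -0.1202, 0.1344]
ee_rot: [1.0, 0.002, 0.001, -0.001]
ft_force: [0.9, 1.2, -1.5]
finger_gap: 0.0386
grasp_force: 30.0
```

Call:
{"op": "servo_tool", "data": {
  "motion": [
    [1,[0,0,0],0],
    [1,[0,0,0],0]
  ]
}}

```text
t: 26.0
eef_pos: [0.553, -0.1194, 0.1341]
ee_rot: [1.0, 0.001, -0.0, -0.0]
ft_force: [-0.3, 0.3, -0.7]
finger_gap: 0.0384
grasp_force: 30.0
```

Run:
```python
from h import *
s=observe(); print(s["t"],s["eef_pos"],s["ft_force"],s["finger_gap"])
w=cam("wrist"); im=w["img"]
cv2.imwrite("pics/w11.png",cv2.resize(im[60:270,150:360,::-1],None,fx=2.8,fy=2.8))
print(proj(w,s["eef_pos"]+[0,0,.0115]),proj(w,(.6285,-.1262,.066)))
HSV["brass"]=HSV["brass"][:2]+(.0515,); print(find(w,"brass",(.629,-.126),45))
```

```text
26.0 [ 0.5529633  -0.11943782  0.13409895] [-0.30993983  0.255755   -0.74855331] 0.03843640185502032
[256.67687437 248.08184003] [265.43466278 110.0653541 ]
(array([ 0.629 , -0.126 ,  0.0515]), (264.6, 109.6), (233, 77, 65, 67))
```

View pics/w11.png

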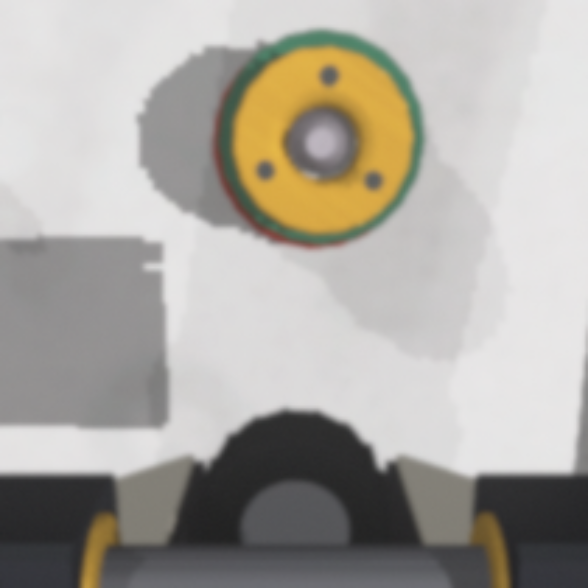

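Stack is concentric with its tip at (265.4,110.7). Cap spot centre is about (255.4,249.6): +76 mm in x, −7.5 mm in y.

Call:
{"op": "servo_tool", "data": {
  "motion": [
    [1,[0.6,-0.12,0],0],
    [1,[1.26,-0.12,0],0],
    [1,[1.26,-0.12,-0.3],0],
    [1,[1.26,-0.12,-0.6],0],
    [1,[1.26,-0.12,-0.8],0],
    [1,[1.26,-0.12,-0.9],0],
    [1,[1.26,-0.12,-1.0],0],
    [1,[1.26,-0.12,-1.08],0],
    [1,[1.26,-0.12,-1.12],0],
    [1,[1.26,-0.12,-1.12],0]
  ]
}}

```text
t: 27.3
eef_pos: [0.6289, -0.1271, 0.0671]
ee_rot: [1.0, 0.001, 0.0, 0.0]
ft_force: [-0.8, 0.4, -1.3]
finger_gap: 0.0383
grasp_force: 30.0
```

Call:
{"op": "servo_tool", "data": {
  "motion": [
    [1,[0,0,-0.02],0],
    [0.3,[0,0,-0.02],0],
    [0,[0,0,-0.02],0],
    [0,[0,0,-0.02],0],
    [0,[0,0,-0.02],0],
    [0,[0,0,0.7],0],
    [0,[0,0,1.2],0],
    [0,[-1.0,0.9,1.2],0],
    [0,[-2.0,1.9,1.2],0],
    [0,[-2.6,2.8,1.0],0],
    [0,[-3.03,3.7,0.6],0],
    [0,[-3.03,3.7,0.6],0]
  ]
}}

```text
t: 28.8
eef_pos: [0.4455, 0.097, 0.1031]
ee_rot: [1.0, 0.002, 0.0, -0.0]
ft_force: [1.1, -0.1, -0.1]
finger_gap: 0.0918
grasp_force: 0.0
```

Call:
{"op": "servo_tool", "data": {
  "motion": [
    [0,[0,0,0],0],
    [0,[0,0,0],0]
  ]
}}

```text
t: 29.05
eef_pos: [0.4477, 0.0945, 0.1034]
ee_rot: [1.0, 0.001, 0.0, 0.0]
ft_force: [1.5, -0.1, 0.3]
finger_gap: 0.0916
grasp_force: 0.0
```

Run:
```python
from h import *
s=observe(); print(s["t"],s["eef_pos"],s["ft_force"])
w=cam("wrist"); print(find(w,"brown",(.447,.0953),45))
t=cam("top"); im=t["img"]; p=proj(t,(.6287,-.126,.077)); print(p); x,y=(int(a) for a in p)
m=np.zeros(im.shape[:2],np.uint8); m[y-12:y+12,x-12:x+12]=(im[y-12:y+12,x-12:x+12].max(2)<60)*255
u,v,b=hullc(m); print(u,v,b,ray(t,u,v,.067))
```

```text
29.05 [0.44773355 0.09451631 0.1034234 ] [ 1.5105269  -0.06650977  0.29698749]
(array([0.4469, 0.0953, 0.007 ]), (255.2, 196.1), (227, 168, 57, 57))
[350.32833881 139.68111357]
348.8255144032921 141.01810699588475 (341, 133, 17, 17) [ 0.62892332 -0.12529748  0.067     ]
```

Cap sits on the stack (top view (349,141)). Now picking the brown wheel.

Call:
{"op": "servo_tool", "data": {
  "motion": [
    [0,[-0.01,0.01,-0.7],0],
    [0,[-0.01,0.01,-1.3],0],
    [0,[-0.01,0.01,-1.64],0],
    [0,[-0.01,0.01,-1.64],0],
    [1,[-0.01,0.01,-1.64],0],
    [1,[-0.01,0.01,-1.64],0],
    [1,[-0.01,0.01,-1.64],0],
    [1,[-0.01,0.01,-1.64],0],
    [1,[-0.01,0.01,-1.64],0],
    [1,[-0.01,0.01,-1.64],0],
    [1,[-0.01,0.01,-1.64],0],
    [1,[-0.01,0.01,-1.64],0]
  ]
}}

```text
t: 30.65
eef_pos: [0.4467, 0.0955, 0.005]
ee_rot: [1.0, 0.001, 0.0, 0.0]
ft_force: [-0.2, -1.0, 5.7]
finger_gap: 0.0507
grasp_force: 30.0
```

Call:
{"op": "servo_tool", "data": {
  "motion": [
    [1,[0,0,0.6],0],
    [1,[0,0,1.4],0],
    [1,[0,0,2.0],0],
    [1,[2.3,-1.05,2.0],0],
    [1,[2.3,-1.05,2.0],0],
    [1,[2.3,-1.05,2.0],0],
    [1,[2.3,-1.05,2.0],0],
    [1,[2.3,-1.05,2.0],0],
    [1,[2.3,-1.05,2.0],0]
  ]
}}

```text
t: 31.78
eef_pos: [0.5834, 0.0334, 0.1247]
ee_rot: [1.0, 0.002, -0.0, -0.0]
ft_force: [0.2, -0.2, -0.6]
finger_gap: 0.0511
grasp_force: 30.0
```

Run:
```python
from h import *
s=observe(); print(s["t"],s["eef_pos"],s["ft_force"],s["finger_gap"])
w=cam("wrist"); im=w["img"]
cv2.imwrite("pics/w12.png",cv2.resize(im[60:270,150:360,::-1],None,fx=2.8,fy=2.8))
print(proj(w,s["eef_pos"]+[0,0,.003]),proj(w,(.6557,.031,.066)),find(w,"blue",(.6557,.031),70))
```

```text
31.775 [0.58342307 0.03337433 0.12468945] [ 0.18532359 -0.24222087 -0.57293133] 0.05105521049002197
[256.6410456  241.54416463] [260.00290309 114.51340707] (array([0.6561, 0.0308, 0.007 ]), (259.2, 113.9), (225, 77, 71, 75))
```

View pics/w12.png

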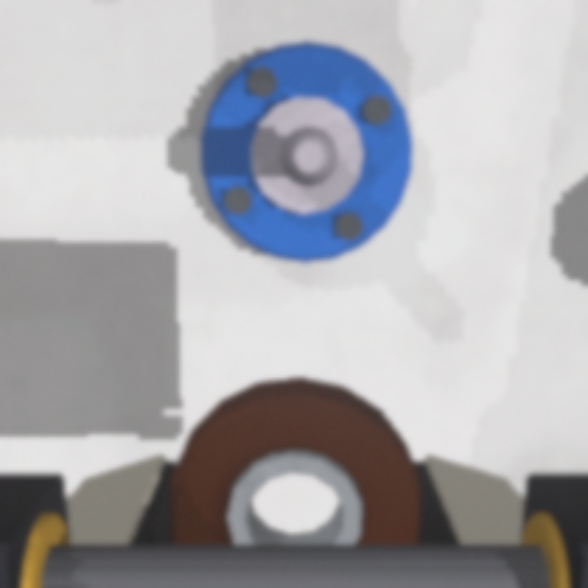

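Post tip is at (260.7,115) and the brown bore at (255.4,239.6): +71 mm in x, −3.5 mm in y.

Call:
{"op": "servo_tool", "data": {
  "motion": [
    [1,[0.6,-0.06,0],0],
    [1,[1.18,-0.06,0],0],
    [1,[1.18,-0.06,-0.4],0],
    [1,[1.18,-0.06,-0.6],0],
    [1,[1.18,-0.06,-0.6],0],
    [1,[1.18,-0.06,-0.8],0],
    [1,[1.18,-0.06,-1.0],0],
    [1,[1.18,-0.06,-1.2],0],
    [1,[1.18,-0.06,-1.4],0],
    [1,[1.18,-0.06,-1.6],0],
    [1,[1.18,-0.06,-1.64],0],
    [1,[1.18,-0.06,-1.64],0]
  ]
}}

```text
t: 33.33
eef_pos: [0.6554, 0.0289, 0.0263]
ee_rot: [1.0, 0.001, -0.0, 0.0]
ft_force: [0.1, 0.2, -1.4]
finger_gap: 0.0508
grasp_force: 30.0
```

Call:
{"op": "servo_tool", "data": {
  "motion": [
    [1,[0,0,-0.01],0],
    [0.3,[0,0,-0.01],0],
    [0,[0,0,-0.01],0],
    [0,[0,0,-0.01],0],
    [0,[0,0,-0.01],0],
    [0,[0,0,0.8],0],
    [0,[0,0,1.6],0],
    [0,[-1.5,0,2.0],0],
    [0,[-2.5,0,2.0],0],
    [0,[-2.8,0,2.0],0],
    [0,[-2.8,0,2.0],0]
  ]
}}

```text
t: 34.7
eef_pos: [0.4841, 0.0286, 0.1467]
ee_rot: [1.0, 0.001, -0.001, 0.001]
ft_force: [0.6, -0.1, -0.0]
finger_gap: 0.0919
grasp_force: 0.0
```

Run:
```python
from h import *
s=observe(); print(s["t"],s["eef_pos"],s["ft_force"],s["finger_gap"])
w=cam("wrist"); t=cam("top"); im=w["img"]
HSV["brown"]=HSV["brown"][:2]+(.027,)
for c in (w,t):
    try: print(find(c,"brown",(.6553,.0305),45 if c is w else 20))
    except Exception as e: print("none")
a=cv2.resize(t["img"][90:190,240:380],None,fx=3.84,fy=3.84,interpolation=cv2.INTER_CUBIC)[:,:280*2]
b=cv2.resize(im[:240,:],(512,240)); o=np.zeros((624,560,3),np.uint8); o[:384]=a; o[384:,:512]=b
cv2.imwrite("pics/w13.png",cv2.resize(o[:,:,::-1],(530,590)))
```

```text
34.7 [0.48407945 0.02863925 0.14674329] [ 0.64138874 -0.08418991 -0.03520634] 0.09191804771397323
(array([0.6411, 0.0302, 0.027 ]), (254.9, 11.6), (226, 0, 59, 28))
(array([0.6662, 0.0175, 0.027 ]), (286.8, 130.9), (272, 115, 28, 31))Traceback (most recent call last):
  File "<stdin>", line 9, in <module>
ValueError: could not broadcast input array from shape (384,538,3) into shape (384,560,3)
```

Picture composition failed; I'll move slightly forward and higher for a full wrist view of both posts.

Call:
{"op": "servo_tool", "data": {
  "motion": [
    [0,[1.2,-1.2,0.6],0],
    [0,[1.2,-1.2,0.6],0],
    [0,[1.2,-1.2,0.6],0],
    [0,[1.2,-1.2,0.6],0]
  ]
}}

```text
t: 35.3
eef_pos: [0.5596, -0.0426, 0.1817]
ee_rot: [1.0, 0.001, -0.0, -0.0]
ft_force: [0.4, -0.1, -0.4]
finger_gap: 0.0919
grasp_force: 0.0
```

Run:
```python
from h import *
s=observe(); print(s["t"],s["eef_pos"],s["ft_force"])
w=cam("wrist"); HSV["brown"]=HSV["brown"][:2]+(.027,)
print(find(w,"brown",(.6553,.0305),40),proj(w,(.6553,.0305,.066)),proj(w,(.6287,-.126,.077)))
cv2.imwrite("pics/w13.png",cv2.resize(w["img"][:240,100:420,::-1],None,fx=2.4,fy=2.4))
```

```text
35.3 [ 0.55962413 -0.04263446  0.18170601] [ 0.39998819 -0.08100537 -0.41044107]
(array([0.6563, 0.0307, 0.027 ]), (185.4, 89.6), (160, 63, 52, 54)) [175.459258    87.21204081] [349.94772119 118.33520155]
```

View pics/w13.png

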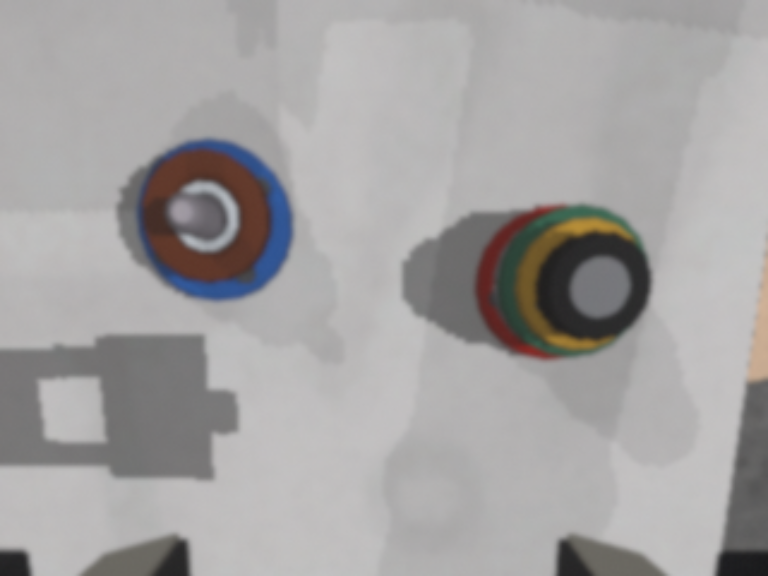

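The brown wheel sits on the blue post at (205,217). The full stack stands on the arbor, with the cap spot at (599,287), matching the pixel predicted for a seated cap. Handing in.

```bash
python3 -c "
from rig import finish_job
print(finish_job())"
```

```text
the job is handed in; nothing more can be done
None
```

I handed the job in at about 35 s: the steel flange, green wheel, brass flange and black cap are stacked on the red arbor and the brown wheel is on the blue post, all seated in the camera views; the hand-in call returned no verdict.

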